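Offer the hinge leaf up to the jamb leaf and hold the knuckle holes in line

ROBOT

A 6-joint arm with a two-finger parallel gripper is mounted at the origin on a cart in front of the work surface, level with it; the furniture and walls round the work are solid. World frame = base frame: x ahead of the robot, y to its left, z up, the work surface at z = 0. Lengths are in m, angles in rad, forces in N, time in s.
With the tool pointing down it reaches from about 0.35 to 0.775 m from the base axis. Payload 5.5 kg.
Tool frame: the origin (TCP) lies midway between the tips of the shut fingers; the grasp point (between the pads) lies behind it (env.grip_point_offset is the z of the grasp point in the tool frame, in m); z points along the fingers, y is the direction in which the jaws open and shut (so a half turn about z gives the same grasp; the last joint's range is limited). The gripper opens to 85 mm and grips with 20 to 120 N. Pads are 22 mm wide; open, the fingers measure 114 mm over their backs; the gripper's body (76 mm by 85 mm) begins 54 mm behind the grasp point. The pads swing forward as they close: fully open they stand 13 mm farther back than shut.
Start: joints at [0.971, 0.313, 0.046, 1.304, 0, 1.431], TCP at [0.255, 0.515, 0.231] pointing down, gripper open.
Joint ranges: [-2.76, 2.76], [-0.86, 1.69], [-1.03, 1.26], [-2.2, 2.34], [-1.47, 1.5], [-3.14, 3.14]. Speed limits (rad/s): [2.57, 2.57, 3.14, 3.14, 3.14, 3.14].

INTERFACE

Orientations are given as a unit quaternion [w, x, y, z].
In Python, from workcell import env, viewer gives the robot as it stands. The module is installed in compiled form; this text tells all that it offers.
- The arm moves only by the shell command python3 -m inch 'ROWS' [OPENING] [FORCE]. ROWS is JSON, a list of rows, each a list of 2 entries, a list of its own where there are three numbers: the shift along the tool's x, y, z in m, then the turn about the tool's z in degrees. In form: [[[tx, ty, tz], spin], ...]. A call has 1 to 5 rows; each row is the pose to reach, as a shift and turn from the pose measured when the call began, along the tool's axes at that moment; what a row does not reach only later rows make up. A row lasts 1/12 s, in which the tool goes at most 41.7 mm and 7.16 degrees, less where a joint would pass 70% of its speed; a pose out of reach is approached as far as the arm can. A call with a gripper value outside its range is refused whole. OPENING is the closure, from 0 (fully open) to 1 (shut), set as the call begins (- or left out, the last holds). The fingers move at their own pace and stop on an object; FORCE is the grip in N (left out, the last holds). Time passes only in rows, so rows that repeat a pose let the fingers close. It gives the time, the measured TCP pose, the force and the opening at its end, in the units of the state.
- env.get_state(): the state, without advancing time (a new reading comes with each control period).
- viewer.read_camera(name): name is "side" or "top" or "wrist"; returns a dict with "image" (420x560x3 uint8, red, green, blue), "depth" (420x560 float32, m along the optical axis (not along the pixel's ray), 0 where there is no reading), "vertical_fov" (degrees; the focal length in pixels is half the picture's height over the tangent of half this angle, whatever the lens; pixels are square), "cx", "cy" (the principal point, pixels), "R" (3x3) and "t" (3): a world point X has camera coordinates R X + t; the wrist camera has in their place "T_tool_cam" (4x4, takes a point from camera to tool coordinates, whose origin is the TCP and whose axes are the flange's). Camera axes: x right, y down, z forward; pixel columns grow to the right and rows downward; lengths in m; the calibration is good to about 2 mm. A picture is of the moment at which its call begins: read the wrist's pose just before it.
- env.hand_in(): hands the job in, once; it reports no verdict.
The state is a dict: "clock": time; "joint_pos": joint angles; "qvel": joint speeds; "tau": joint torques, N m; "tcp_pos": TCP position; "orientation": TCP orientation; "wrist_force": force on the tool from outside, world axes, zero at the start; "ft_torque": the same for the moment, N m; "finger_gap": finger opening in m.
Only numpy, scipy, OpenCV 4.12 (cv2) and the standard library are available. Lean on these libraries where they do the work, as an engineer would, in place of code of your own. Each camera call takes 0.05 s, during which the arm holds its last target. There are 200 camera calls.

TASK

Two door strips with hinge leaves stand knuckles-down in the rack: lift out the one whose single middle knuckle fits between the two knuckles on the jamb block, and bring it down gently between them so that all three knuckle holes are in line and the hinge pin could be pushed straight through. Finish while still holding it there upright with the gripper, motionless, hanging from the gripper alone and not touching the jamb block. Leave the other strip in the rack, and do not disturb the roll of tape, the bush or the nut.

Things in the scene. Friction and masses are not known exactly. Their poses are not given: they have to be found in the camera images.
- single_leaf: Strip to use: loose timber strip with ONE 22 mm steel knuckle (12 mm hole, 32 mm long) at mid lower edge. Origin: knuckle centre; y along the hole, x through thickness, z up. Timber 24 mm thick, 130 long (y), z 17 to 107 mm; strap (29 mm thick, y -16 to 16) up to z = 57, bare timber above: grip there from above. About 0.26 kg. Same if turned half about z. Stands in a rack slot, 2 mm play per face.
- twin_leaf: Strip to leave: same timber strip, origin (on the hole axis, midway) and axes, but with TWO knuckles (y from -44 to -20 and 20 to 44 mm), which would strike those of the jamb block. Which of the two slots holds which strip varies.
- jamb_block: Fixed timber block 70 (x) x 140 (y) x 70 mm high with a 4 mm steel hinge leaf on top and two fixed knuckles sticking out past its -x side. Origin: centre of its underside on the trolley top, z up. A parked hinge pin (8 mm diameter, head top at z = 93 mm) stands in its top at x = 22, y = 45 mm; it is fixed and not needed.
- jamb_axis (a point): Point midway between the jamb block's two knuckles on their hole axis: 48 mm to -x of the block's centre, 72 mm above the trolley top. Axes as the block: y along the holes, z up. Knuckles (22 mm outside, 12 mm hole) at y -44 to -20 and 20 to 44 mm; the 40 mm gap is open above, to -x, and below down to the trolley top; the block begins 13 mm to +x.
- rack: Fixed plywood rack, 190 (x) x 145 (y) x 68 mm high. Origin: centre of its underside; z up. Two slots along y, 28 mm wide and 28 mm deep, at x = -55 and +55 mm; each carries a strip by its ends: timber underside at 40 mm, knuckle axis at 23 mm, timber top at 130 mm above the trolley top. Strips lift straight up.
- masking_tape: Loose roll of masking tape lying flat, 96 mm across, 25 mm high; origin: centre of underside. Not to be disturbed.
- bush_brass: Loose flanged brass bush, 34 mm across, 28 mm high; origin: centre of underside. Not to be disturbed.
- nut_m16: Loose hexagon nut, 27 mm across, 13 mm high; origin: centre of underside. Not to be disturbed.
Not all that is in view belongs to the job. What is shaped like the single_leaf but pink or purple is not meant.

How it is judged:
On the way:
1. the single-knuckle strip is lifted clear of the rack in the gripper (height (world z) of single_leaf above 0.1 m and contact force between single_leaf and the fingers above 2 N and contact force between single_leaf and rack below 0.1 N), for 0.2 s.
At the end, for the whole second after the job is handed in: Single-knuckle strip gripped and still, hole axis within 3 mm and 0.08 rad of the jamb holes' axis, centred in the gap within 5 mm, under 0.5 N on the jamb block; other strip upright in the rack (moved under 15 mm); tape, bush and nut moved under 20 mm (x of single_leaf in the frame of jamb_axis between -0.003 and 0.003 m and z of single_leaf in the frame of jamb_axis between -0.003 and 0.003 m and y of single_leaf in the frame of jamb_axis between -0.005 and 0.005 m and angle between the y axis of single_leaf and the y axis of jamb_axis, either way round below 0.08 rad and angle between single_leaf's own z axis and vertical below 0.35 rad and contact force between single_leaf and the fingers above 2 N and contact force between single_leaf and jamb_block below 0.5 N and linear speed of single_leaf below 0.02 m/s and angular speed of single_leaf below 0.15 rad/s and distance of twin_leaf from where it was at the start of the episode below 0.015 m and angle between twin_leaf's own z axis and vertical below 0.15 rad and distance of each of masking_tape, bush_brass, nut_m16 from where it was at the start of the episode below 0.02 m); the arm keeps its last pose, push and grip.
It fails at once if the strip is struck or pressed hard against the jamb block (contact force between single_leaf and jamb_block above 25 N).
It fails at once if the other strip is taken out of the rack or knocked over (distance of twin_leaf from where it was at the start of the episode above 0.03 m or angle between twin_leaf's own z axis and vertical above 0.3 rad).
It fails at once if the tape, bush or nut is disturbed (distance of any of masking_tape, bush_brass, nut_m16 from where it was at the start of the episode above 0.03 m).
It also fails if it takes over 42 s, if anything falls off the work surface, if the arm or the gripper's body presses on something with over 40 N, if the wrist force passes 120 N, or if a joint passes its speed limit or range.

## Working session

There is one attempt and no reset: what is moved stays moved. The work goes in short steps, Python scripts to look and compute and a shell command to move; the robot and the scene stay as the last step left them, time stands still between calls to the robot, and variables do not carry over. Pictures are saved under pics/ and viewed, on a budget of 10 in all, crops included, one or two more only if the job needs it, and the job is handed in when it is done.

```bash
mkdir -p pics
cat > h.py <<'E'
import numpy as np, cv2
from workcell import env, viewer
from scipy.spatial.transform import Rotation as Rn
def tool():
    s=env.get_state(); q=s['orientation']; T=np.eye(4)
    T[:3,:3]=Rn.from_quat([q[1],q[2],q[3],q[0]]).as_matrix(); T[:3,3]=s['tcp_pos']; return T
def cam(n):
    T=tool(); c=viewer.read_camera(n)
    f=c['image'].shape[0]/2/np.tan(np.radians(c['vertical_fov'])/2)
    if n=='wrist': C=T@np.array(c['T_tool_cam'])
    else:
        R=np.array(c['R']); C=np.eye(4); C[:3,:3]=R.T; C[:3,3]=-R.T@np.array(c['t'])
    c['f']=f; c['C']=C
    v,u=np.mgrid[:420,:560]; d=c['depth']
    P=np.stack([(u-c['cx'])/f*d,(v-c['cy'])/f*d,d],-1)
    c['P']=P@C[:3,:3].T+C[:3,3]; c['P'][d==0]=np.nan
    return c
def ray(c,u,v,z):
    d=c['C'][:3,:3]@np.array([(u-c['cx'])/c['f'],(v-c['cy'])/c['f'],1]); o=c['C'][:3,3]
    return o+d*(z-o[2])/d[2]
def save(c,n): cv2.imwrite(f'pics/{n}.png',c['image'][...,::-1])
E
python3 - <<'E'
from h import *
print(env.get_state(), env.grip_point_offset); print(tool().round(3))
import pickle
for n in('top','side','wrist'):
    c=cam(n); save(c,n+'0'); pickle.dump(c,open(n+'0.pkl','wb')); print(n,c['f'],c['C'].round(3).tolist())
a=[cv2.imread(f'pics/{n}0.png') for n in('top','side')]
E
```

```text
{'clock': 0.0, 'joint_pos': array([9.71402898e-01, 3.14006548e-01, 4.49558450e-02, 1.30360357e+00,
       2.86852035e-05, 1.43121546e+00]), 'qvel': array([ 0.00114795,  0.00156504,  0.0008457 , -0.00142752,  0.00059895,
       -0.003191  ]), 'tau': array([-2.52114049e-03, -4.80631399e+01,  2.98531365e+01,  1.95416354e-02,
       -2.95587870e-04, -1.23830213e-05]), 'tcp_pos': array([0.25486675, 0.51484662, 0.23039592]), 'orientation': array([-3.48860756e-04,  2.27886187e-01,  9.73687333e-01, -8.61097804e-04]), 'wrist_force': array([ 0.76878927, -0.03984181, -0.62563524]), 'ft_torque': array([-0.00138757, -0.02889534,  0.02094114]), 'finger_gap': 0.0855089185379066} -0.0187
[[-0.896  0.444 -0.001  0.255]
 [ 0.444  0.896 -0.002  0.515]
 [ 0.    -0.002 -1.     0.23 ]
 [ 0.     0.     0.     1.   ]]
top 506.43210031017543 [[0.07, -0.976, 0.204, 0.289], [-0.998, -0.068, 0.015, -0.062], [-0.001, -0.205, -0.979, 1.102], [0.0, 0.0, 0.0, 1.0]]
side 408.87850770149873 [[-1.0, -0.022, 0.013, 0.503], [-0.023, 0.498, -0.867, 0.691], [0.012, -0.867, -0.498, 0.485], [0.0, 0.0, 0.0, 1.0]]
wrist 375.09734806678006 [[0.443, 0.856, 0.268, 0.187], [0.896, -0.423, -0.133, 0.549], [-0.001, 0.299, -0.954, 0.373], [0.0, 0.0, 0.0, 1.0]]
```

View pics/top0.png

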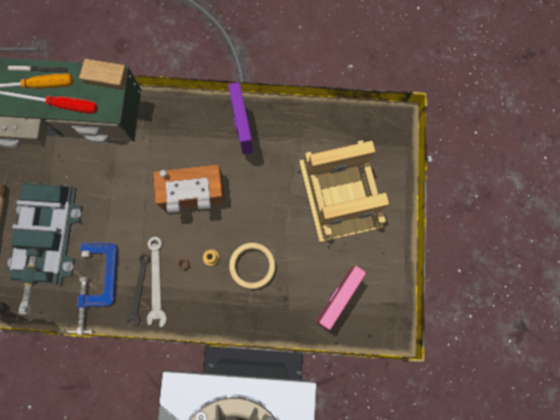

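View pics/side0.png

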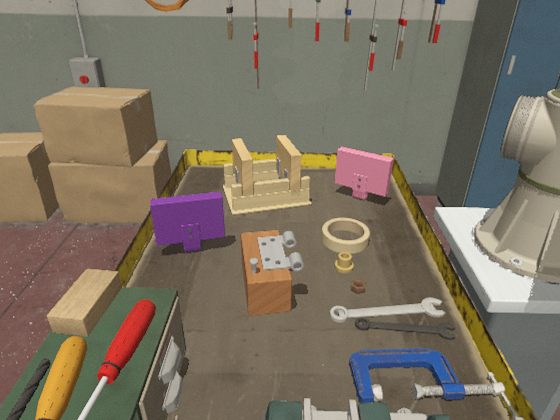

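Top: rack ~(345,190) with timber strips at (341,154) and (354,206); jamb block ~(188,188) with its knuckles toward the robot. Purple (240,118) and pink (342,297) strips are decoys. Candidates for the strip are only the two in the rack; the side view sees them end-on, at (243,165) and (290,160). Tape (252,265), bush (211,257), nut (184,265).

Run:
```python
from h import *; import pickle
c=pickle.load(open('top0.pkl','rb')); P=c['P']; z=P[...,2]
def rect(m,name):
    n,l,s,ce=cv2.connectedComponentsWithStats(m.astype(np.uint8))
    for i in range(1,n):
        if s[i,4]<120: continue
        p=P[l==i]; r=cv2.minAreaRect((p[:,:2]*1000).astype(np.float32))
        print(name,ce[i].round(),s[i,4],'rect mm',np.round(r[0],1),np.round(r[1],1),round(r[2],1),'medz',np.median(p[:,2]).round(4))
rect((z>.115)&(z<.14),'h130')
rect((z>.066)&(z<.08),'h70')
rect((z>.018)&(z<.03),'h25')
im=c['image'][120:260,280:410]
b=pickle.load(open('side0.pkl','rb'))['image'][120:220,210:400]
cv2.imwrite('pics/crop1.png',np.hstack([cv2.resize(im,(520,560),interpolation=2)[:400],cv2.resize(b,(280,400))])[...,::-1])
```

```text
h130 [56. 91.] 5173 rect mm [709.1 414.6] [275.1 131.7] 89.7 medz 0.118
h130 [239. 112.] 645 rect mm [686.7  36. ] [129.6  23.9] 15.8 medz 0.1182
h130 [341. 154.] 849 rect mm [ 607.8 -177.7] [ 25.6 130. ] 16.8 medz 0.1301
h130 [355. 206.] 858 rect mm [ 502.3 -208.5] [ 24.5 130.7] 17.0 medz 0.1303
h130 [342. 297.] 825 rect mm [ 324.6 -192.3] [ 24.1 129.1] 59.8 medz 0.1181
h70 [112. 119.] 252 rect mm [680.4 301.4] [ 76.3 173.5] 53.1 medz 0.0735
h70 [ 27. 140.] 180 rect mm [603.7 489.5] [ 39.9 107.4] 31.2 medz 0.074
h70 [343. 180.] 502 rect mm [ 558.5 -192.6] [ 82.4 129. ] 17.2 medz 0.0691
h70 [187. 184.] 2127 rect mm [533.5 136.2] [ 79.8 140. ] 10.4 medz 0.072
h70 [ 42. 194.] 483 rect mm [493.8 442.2] [45.6 84.4] 0.2 medz 0.0678
h70 [ 33. 238.] 441 rect mm [405.4 443.9] [41.7 85.8] 1.5 medz 0.0676
h25 [182.  82.] 214 rect mm [786.7 182.6] [  5.1 212. ] 0.1 medz 0.0238
h25 [115. 127.] 249 rect mm [681.2 303.3] [ 80.5 171.3] 50.5 medz 0.0248
h25 [359. 112.] 635 rect mm [ 744.2 -221.2] [497.3 226.5] 56.7 medz 0.0241
h25 [420. 290.] 240 rect mm [ 354.5 -366.1] [  7.9 278.7] 88.6 medz 0.0234
h25 [252. 265.] 673 rect mm [381.1  -9.6] [93.7 95.6] 4.1 medz 0.0253
```

View pics/crop1.png

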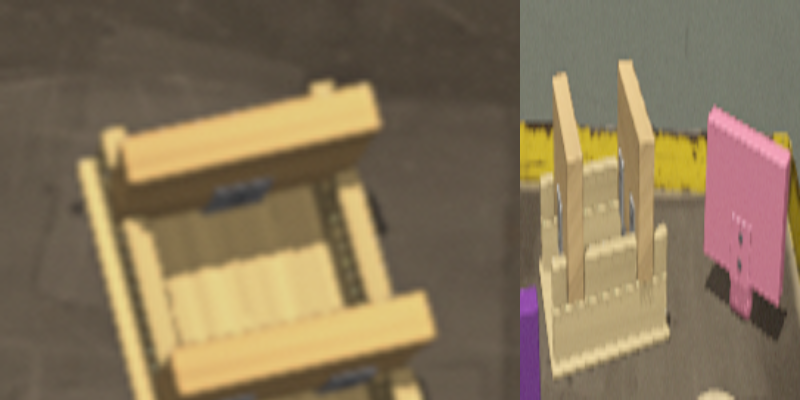

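Far strip (341,154) shows one mid strap, while the near one (354,206) shows two, so the far one looks right. I'll check it from close up.

```bash
python3 -m inch '[[[-0.03,-0.025,0],7],[[-0.06,-0.05,0],14],[[-0.09,-0.075,0],21],[[-0.12,-0.1,0],28],[[-0.15,-0.125,0],35]]' 0
cat > go.py <<'E'
# usage: go.py x y z yawdeg(of tool y axis): prints the shift in tool axes to reach it
import sys; from h import *
x=list(map(float,sys.argv[1:])); T=tool(); d=T[:3,:3].T@(np.array(x[:3])-T[:3,3])
yaw=np.degrees(np.arctan2(T[1,1],T[0,1])); s=env.get_state()
print('clock',s['clock'],'tcp',T[:3,3].round(4),'yaw',yaw.round(2),'shift',d.round(4),'spin',round(yaw-x[3],2),'F',s['wrist_force'].round(2),'gap',round(s['finger_gap'],4),'j6',s['joint_pos'][5].round(2),'tilt',T[:2,2].round(4))
E
python3 go.py .54 -.145 .23 17
```

```text
clock: 0.57
tcp_pos: [0.3339, 0.3347, 0.2304]
orientation: [-0.0, 0.512, 0.859, -0.001]
wrist_force: [1.6, -0.4, 0.3]
finger_gap: 0.0851
clock 0.5667 tcp [0.3339 0.3347 0.2304] yaw 28.36 shift [-0.52   -0.0465  0.0009] spin 11.36 F [ 1.6  -0.37  0.25] gap 0.0851 j6 1.69 tilt [-0.0011 -0.0015]
```

```bash
python3 -m inch '[[[-0.04,-0.003,0],0],[[-0.08,-0.007,0],0],[[-0.12,-0.01,0],0],[[-0.16,-0.014,0],0],[[-0.2,-0.018,0],0]]' >/dev/null
python3 -m inch '[[[-0.04,-0.003,0],0],[[-0.08,-0.007,0],0],[[-0.12,-0.01,0],0],[[-0.16,-0.014,0],0],[[-0.2,-0.018,0],0]]' > /dev/null
python3 go.py .54 -.145 .23 17
```

```text
clock 1.4 tcp [ 0.4926 -0.0382  0.2307] yaw 28.35 shift [-0.1165 -0.009   0.0008] spin 11.35 F [ 1.32  0.84 -0.67] gap 0.0854 j6 0.84 tilt [-0.001  -0.0013]
```

```bash
python3 -m inch '[[[-0.04,-0.003,0],5],[[-0.08,-0.007,0],11.4],[[-0.116,-0.009,0],11.4],[[-0.116,-0.009,0],11.4],[[-0.116,-0.009,0],11.4]]' >/dev/null
python3 - <<'E'
from h import *
c=cam('wrist'); save(c,'w1'); P=c['P']; z=P[...,2]
m=((z>.124)&(z<.136)).astype(np.uint8)
n,l,s,ce=cv2.connectedComponentsWithStats(m)
for i in range(1,n):
    if s[i,4]<300: continue
    p=P[l==i]; r=cv2.minAreaRect((p[:,:2]*1000).astype(np.float32)); print(ce[i].round(),s[i],np.round(r[0],1),np.round(r[1],1),round(r[2],2),np.median(p[:,2]).round(4))
E
python3 go.py .6078 -.1777 .16 17
```

```text
[205. 266.] [ 182  185   45  166 5664] [ 502.2 -207.5] [ 24.6 130. ] 16.92 0.1298
[357. 268.] [ 337  187   44  166 5640] [ 607.8 -177.4] [ 24.3 130.2] 17.05 0.1298
clock 1.8667 tcp [ 0.5393 -0.1449  0.2299] yaw 16.88 shift [-0.0513  0.0562  0.0698] spin -0.12 F [ 0.39 -0.06 -0.51] gap 0.0855 j6 0.87 tilt [-0.0028 -0.0002]
```

View pics/w1.png

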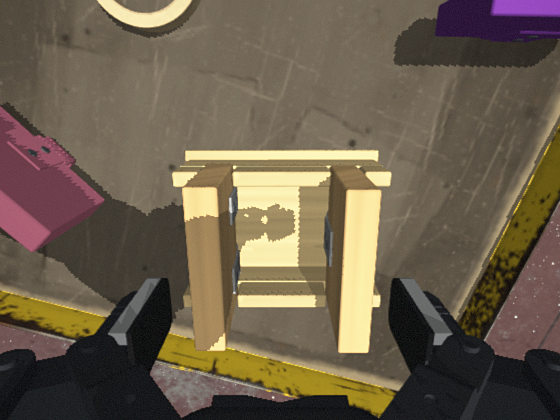

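The near strip (left) has two straps, at (234,207) and (236,272). The far strip (right) has a single strap at (328,238), so far is the one to take. I'll go above it and then down.

```bash
python3 -m inch '[[[-0.025,0.028,0],0],[[-0.051,0.056,0],-0.1],[[-0.051,0.056,0.03],-0.1],[[-0.051,0.056,0.06],-0.1],[[-0.051,0.056,0.06],-0.1]]' 0 >/dev/null
python3 go.py .6078 -.1775 .092 17
```

```text
clock 2.2833 tcp [ 0.6042 -0.1744  0.1634] yaw 17.1 shift [-0.0046  0.0033  0.0714] spin 0.1 F [-2.08  0.86 -1.33] gap 0.0852 j6 0.86 tilt [-0.0129  0.0045]
```

```bash
python3 -m inch '[[[-0.0046,0.0033,0.005],0],[[-0.0046,0.0033,0.03],0],[[-0.0046,0.0033,0.055],0],[[-0.0046,0.0033,0.071],0],[[-0.0046,0.0033,0.071],0]]'  >/dev/null
python3 go.py .6078 -.1775 .092 17
```

```text
clock 2.7 tcp [ 0.6058 -0.1758  0.0903] yaw 17.17 shift [-0.0022  0.0013 -0.0017] spin 0.17 F [-0.68 -0.63 -0.99] gap 0.086 j6 0.86 tilt [-0.0173  0.0065]
```

```bash
python3 -m inch '[[[-0.002,0.0013,-0.001],0],[[-0.002,0.0013,-0.001],0],[[-0.002,0.0013,-0.001],0],[[-0.002,0.0013,-0.001],0],[[-0.002,0.0013,-0.001],0]]' 1 60  >/dev/null
python3 -m inch '[[[0,0,0],0],[[0,0,0],0],[[0,0,0],0],[[0,0,0],0],[[0,0,0],0]]' 1 60  >/dev/null
python3 go.py .6078 -.1775 .092 17
```

```text
clock 3.5333 tcp [ 0.6084 -0.1776  0.0928] yaw 17.17 shift [ 0.0003 -0.0005  0.0008] spin 0.17 F [-0.2  -0.7  -0.46] gap 0.0234 j6 0.86 tilt [-0.0154  0.0056]
```

```bash
python3 go.py .6078 -.1775 .25 17; python3 -m inch '[[[0,-0.0001,-0.008],0],[[0.0005,-0.0005,-0.03],0],[[0.001,-0.001,-0.06],0],[[0.0015,-0.0015,-0.09],0],[[0.002,-0.002,-0.115],0]]'  >/dev/null
python3 go.py .6078 -.1775 .25 17
```

```text
clock 3.5333 tcp [ 0.6084 -0.1776  0.0928] yaw 17.17 shift [ 0.0018 -0.0026 -0.1572] spin 0.17 F [-0.2  -0.7  -0.46] gap 0.0234 j6 0.86 tilt [-0.0154  0.0056]
clock 3.95 tcp [ 0.6075 -0.1769  0.2098] yaw 17.17 shift [-0.0003 -0.0004 -0.0402] spin 0.17 F [ 0.89 -0.11 -2.56] gap 0.0236 j6 0.86 tilt [-0.0152  0.0055]
```

```bash
python3 go.py .51 .01 .25 10.4; python3 -m inch '[[[0,0,-0.02],0],[[0.02,-0.002,-0.04],0],[[0.06,-0.01,-0.04],2],[[0.1,-0.02,-0.04],4],[[0.13,-0.03,-0.04],6.7]]'  >/dev/null
python3 go.py .51 .01 .25 10.4
```

```text
clock 3.95 tcp [ 0.6075 -0.1769  0.2098] yaw 17.17 shift [ 0.2077 -0.0385 -0.0377] spin 6.77 F [ 0.89 -0.11 -2.56] gap 0.0236 j6 0.86 tilt [-0.0152  0.0055]
clock 4.3667 tcp [ 0.5396 -0.0597  0.2519] yaw 10.39 shift [ 0.0738 -0.0165  0.0028] spin -0.01 F [-0.01  0.55 -2.93] gap 0.0231 j6 1.13 tilt [-0.0155  0.0065]
```

```bash
python3 -m inch '[[[0.03,-0.008,0],0],[[0.06,-0.015,0],0],[[0.074,-0.0165,0],0],[[0.074,-0.0165,0],0],[[0.074,-0.0165,0],0]]'  >/dev/null
python3 - <<'E'
from h import *; import pickle
def rect(c,m,name,mn):
    n,l,s,ce=cv2.connectedComponentsWithStats(m.astype(np.uint8))
    for i in range(1,n):
        if s[i,4]<mn: continue
        p=c['P'][l==i]; r=cv2.minAreaRect((p[:,:2]*1000).astype(np.float32)); print(name,ce[i].round(),s[i,4],np.round(r[0],1),np.round(r[1],1),round(r[2],2),np.median(p[:,2]).round(4))
for n in('wrist','top','side'):
    c=cam(n); save(c,n+'2'); pickle.dump(c,open(n+'2.pkl','wb')); P=c['P']; z=P[...,2]
    box=(abs(P[...,0]-.53)<.09)&(abs(P[...,1]-.137)<.085)
    rect(c,box&(z>.067)&(z<.0775),n+' top',100)
    rect(c,box&(z>.0785)&(z<.086),n+' knu',10)
E
python3 go.py .491 .128 .25 10.4
```

```text
wrist top [344.  62.] 11037 [537.1 116. ] [79.5 97. ] 10.65 0.0711
wrist knu [286.   3.] 175 [486.8 151.1] [18.1  5.2] 10.08 0.0814
wrist knu [285.  79.] 658 [496.6  97.7] [18.4 23.4] 10.52 0.0817
side top [267. 257.] 2293 [527.  137.5] [ 93.4 141.7] 10.64 0.0721
side knu [288. 236.] 101 [497.2  98.6] [19.1 25.9] 10.04 0.0826
side knu [295. 258.] 123 [485.6 162. ] [19.1 25.5] 10.15 0.0826
side knu [253. 267.] 18 [552.4 188.9] [6.4 3.6] 3.55 0.0819
clock 4.9333 tcp [0.5107 0.0091 0.2526] yaw 10.32 shift [0.1205 0.0019 0.0036] spin -0.08 F [ 1.19  0.27 -2.86] gap 0.0232 j6 1.25 tilt [-0.0155  0.0061]
```

View pics/wrist2.png

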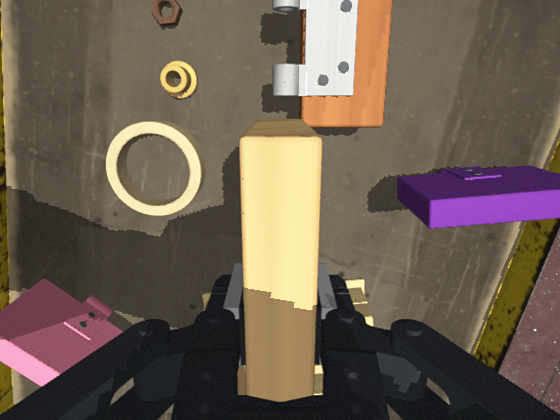

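View pics/side2.png

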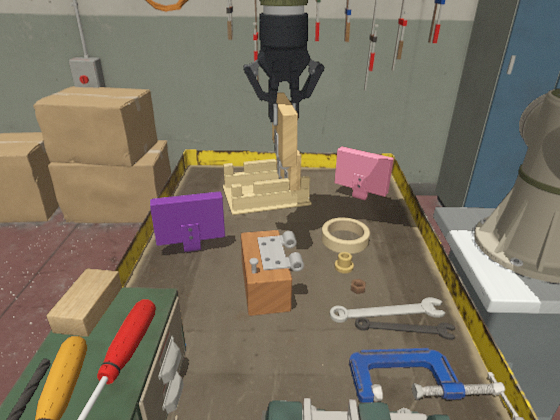

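Wrist view: strip held straight between the fingers (240–320, 135–390); jamb knuckles at (286,80) and (286,3). Bush (178,78), tape (153,168) and nut (166,10) are untouched. Next I'll measure the held strip in the tool frame.

Run:
```python
from h import *; import pickle
T=tool(); ztop=T[2,3]+(.130-.0928); print('expected top',ztop)
for n in('wrist','side','top'):
    c=pickle.load(open(n+'2.pkl','rb')); P=c['P']; z=P[...,2]; im=c['image'].astype(int)
    m=(abs(z-ztop)<.008)&(np.linalg.norm(P[...,:2]-T[:2,3],axis=-1)<.09)&(im[...,0]>110)&(im[...,0]-im[...,2]>40)
    p=P[m]
    if len(p)<50: continue
    r=cv2.minAreaRect((p[:,:2]*1000).astype(np.float32)); print(n,len(p),np.round(r[0],1),np.round(r[1],1),round(r[2],2))
    A=np.c_[p[:,:2]-p[:,:2].mean(0),np.ones(len(p))]; k=np.linalg.lstsq(A,p[:,2],rcond=None)[0]; print('slopes x,y, z at mean',k.round(4))
print(T[:3,3].round(4))
```

```text
expected top 0.28981857846569975
wrist 19851 [515.4  30.6] [40.2 92.5] 10.45
slopes x,y, z at mean [-0.0133 -0.0069  0.2902]
side 378 [508.7  15. ] [ 26.5 123.2] 6.78
slopes x,y, z at mean [-0.0331 -0.0457  0.2901]
top 268 [519.6 -32.1] [21.9 45.3] 11.74
slopes x,y, z at mean [-0.0178 -0.007   0.2909]
[0.5107 0.0091 0.2526]
```

```bash
python3 go.py .4921 .1293 .19 10.45; python3 -m inch '[[[0.03,0.001,0],0],[[0.065,0.002,0],0],[[0.1,0.0025,0.01],0],[[0.122,0.003,0.03],0],[[0.122,0.003,0.05],0]]'  >/dev/null
python3 -m inch '[[[0,0,0.012],0],[[0,0,0.012],0],[[0,0,0.012],0]]' >/dev/null
python3 go.py .4921 .1293 .19 10.45
python3 - <<'E'
from h import *
for n in('wrist','side'):
    T=tool();c=cam(n); save(c,n+'3'); P=c['P']; z=P[...,2]; im=c['image'].astype(int); zt=T[2,3]+.0372
    wood=(im[...,0]-im[...,2]>40)
    loc=(P-T[:3,3])@T[:3,:3]
    m=(abs(loc[...,2]+.0372)<.004)&wood&(abs(loc[...,1])<.03)&(abs(loc[...,0])<.09)
    if n=='wrist': m&=(loc[...,0]>.025)
    p=loc[m]
    if len(p)>50:
        r=cv2.minAreaRect((p[:,:2]*1000).astype(np.float32)); print(n,len(p),'strip top in tool',np.round(r[0],1),np.round(r[1],1),round(r[2],2))
        A=np.c_[p[:,:2],np.ones(len(p))]; k=np.linalg.lstsq(A,p[:,2],rcond=None)[0]; print(' slopes/z in tool',k.round(4))
        print(' y ext',np.percentile(p[:,1],[1,99]).round(4),'x ext',np.percentile(p[:,0],[1,99]).round(4))
    box=(abs(P[...,0]-.495)<.04)&(abs(P[...,1]-.13)<.06)&(z>.0785)&(z<.086)
    nn,l,s,ce=cv2.connectedComponentsWithStats(box.astype(np.uint8))
    for i in range(1,nn):
        if s[i,4]<15: continue
        r=cv2.minAreaRect((P[l==i][:,:2]*1000).astype(np.float32)); print(n,'knu',ce[i].round(),s[i,4],np.round(r[0],1),np.round(r[1],1),round(r[2],2))
E
```

```text
clock 4.9333 tcp [0.5107 0.0091 0.2526] yaw 10.32 shift [0.121  0.0041 0.0636] spin -0.13 F [ 1.19  0.27 -2.86] gap 0.0232 j6 1.25 tilt [-0.0155  0.0061]
clock 5.6 tcp [0.4915 0.1319 0.191 ] yaw 10.39 shift [-0.0027  0.0001  0.001 ] spin -0.06 F [ 0.47  0.47 -2.59] gap 0.0234 j6 1.49 tilt [-0.0156  0.0074]
wrist 10581 strip top in tool [45.2  0.4] [40.5 24. ] 0.14
 slopes/z in tool [ 0.0144  0.0014 -0.0374]
 y ext [-0.0112  0.012 ] x ext [0.0256 0.0651]
side 564 strip top in tool [1.6 7. ] [133.   38.9] 1.83
 slopes/z in tool [ 0.0193  0.021  -0.0387]
 y ext [-0.0105  0.0129] x ext [-0.0568  0.0662]
side knu [287. 236.] 67 [502.3 100.3] [14.1 27.5] 27.62
side knu [295. 258.] 125 [485.8 161.1] [19.2 26.6] 10.05
```

View pics/side3.png

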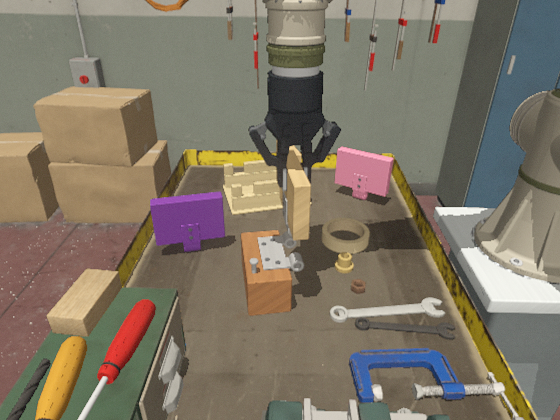

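```bash
python3 go.py .4917 .1297 .1416 10.45; python3 -m inch '[[[-0.0022,0.0002,0.002],0],[[-0.0022,0.0002,0.008],0],[[-0.0022,0.0002,0.014],0],[[-0.0022,0.0002,0.02],0],[[-0.0022,0.0002,0.02],0]]'
python3 go.py .4917 .1297 .1416 10.45
```

```text
clock 5.7 tcp [0.4925 0.1319 0.1924] yaw 10.37 shift [-0.0026 -0.0007  0.0508] spin -0.08 F [-0.18 -0.24 -2.54] gap 0.0235 j6 1.49 tilt [-0.0126  0.0079]
clock: 6.12
tcp_pos: [0.4919, 0.1297, 0.1709]
orientation: [-0.008, 0.64, 0.768, -0.002]
wrist_force: [-0.2, -0.0, -2.5]
finger_gap: 0.0237
clock 6.1167 tcp [0.4919 0.1297 0.1709] yaw 10.36 shift [-0.0003  0.0002  0.0293] spin -0.09 F [-0.18 -0.02 -2.53] gap 0.0237 j6 1.48 tilt [-0.0149  0.0076]
```

```bash
python3 -m inch '[[[0,0.0001,0.003],0],[[-0.0001,0.0001,0.006],0],[[-0.0002,0.0002,0.009],0],[[-0.0003,0.0002,0.012],0],[[-0.0003,0.0002,0.015],0]]' >/dev/null
python3 go.py .4917 .1297 .1416 10.45
```

```text
clock 6.5333 tcp [0.492  0.1297 0.1556] yaw 10.37 shift [-0.0001 -0.0001  0.014 ] spin -0.08 F [-0.94 -1.14 -3.82] gap 0.0233 j6 1.48 tilt [-0.0149  0.0077]
```

```bash
python3 -m inch '[[[-0.0001,0,0.003],0],[[-0.0001,0,0.006],0],[[-0.0001,0,0.009],0],[[-0.0001,0,0.0115],0],[[-0.0001,0,0.0135],0]]' >/dev/null
python3 go.py .4917 .1297 .1416 10.45
python3 -m inch '[[[0,0,0],0],[[0,0,0],0],[[0,0,0],0]]' >/dev/null
python3 go.py .4917 .1297 .1416 10.45
```

```text
clock 6.95 tcp [0.4917 0.1297 0.1418] yaw 10.37 shift [0.     0.     0.0002] spin -0.08 F [-0.34 -0.23 -3.13] gap 0.0234 j6 1.48 tilt [-0.0151  0.0076]
clock 7.2 tcp [0.4917 0.1296 0.1419] yaw 10.37 shift [ 0.0001 -0.      0.0003] spin -0.08 F [ 0.37  0.08 -2.82] gap 0.0233 j6 1.48 tilt [-0.015   0.0076]
```

Run:
```python
from h import *
ax=np.array([.4911,.1294,.072]); a=np.radians(10.45); J=np.array([[np.cos(a),-np.sin(a),0],[np.sin(a),np.cos(a),0],[0,0,1]])
ims=[]
for n in('wrist','side','top'):
    c=cam(n); P=(c['P']-ax)@J; im=c['image'].astype(int); d=im[...,0]-im[...,2]
    q=lambda p:[np.percentile(p[:,i],[1,50,99]).round(4).tolist() for i in range(3)]
    w=(d>40)&(abs(P[...,0])<.022)&(abs(P[...,1])<.075)
    for nm,m in(('timbertop',w&(abs(P[...,2]-.107)<.004)&((abs(P[...,1])>.03))),('endface',w&(abs(P[...,1]-.065)<.003)&(P[...,2]>.025)&(P[...,2]<.1)),('xface-',w&(abs(P[...,0]+.012)<.004)&(P[...,2]>.025)&(P[...,2]<.1)),('knu+',(d<30)&(abs(P[...,1]-.032)<.016)&(abs(P[...,0])<.016)&(abs(P[...,2]-.011)<.004)),('knu-',(d<30)&(abs(P[...,1]+.032)<.016)&(abs(P[...,0])<.016)&(abs(P[...,2]-.011)<.004))):
        if m.sum()>20: print(n,nm,m.sum(),q(P[m]))
    im=c['image']
    if n=='side': im=cv2.resize(im[190:320,220:360],(560,520),interpolation=cv2.INTER_CUBIC); cv2.imwrite('pics/s4.png',im[...,::-1])
    if n=='top': save(c,'t4')
    if n=='wrist': save(c,'w4')
```

```text
wrist timbertop 9378 [[-0.0099, 0.0016, 0.0132], [0.0304, 0.0489, 0.0649], [0.1049, 0.107, 0.1085]]
wrist endface 817 [[-0.0095, 0.0012, 0.012], [0.0647, 0.065, 0.0652], [0.0317, 0.0757, 0.0992]]
wrist xface- 59 [[-0.0097, -0.0088, -0.008], [0.0646, 0.0651, 0.0652], [0.0283, 0.0716, 0.0995]]
side timbertop 318 [[-0.0088, 0.0013, 0.0143], [-0.0591, 0.0482, 0.0667], [0.1032, 0.1086, 0.11]]
side endface 655 [[-0.0098, 0.0022, 0.0138], [0.0628, 0.0649, 0.0669], [0.0261, 0.0638, 0.0989]]
side xface- 49 [[-0.0107, -0.0091, -0.0081], [0.063, 0.0647, 0.0662], [0.0266, 0.0601, 0.0975]]
top timbertop 291 [[-0.0109, -0.0016, 0.0126], [-0.065, -0.0431, 0.0537], [0.1031, 0.1077, 0.1107]]
top xface- 277 [[-0.012, -0.0109, -0.0098], [-0.0632, -0.0252, 0.0587], [0.0341, 0.068, 0.0992]]
```

View pics/s4.png

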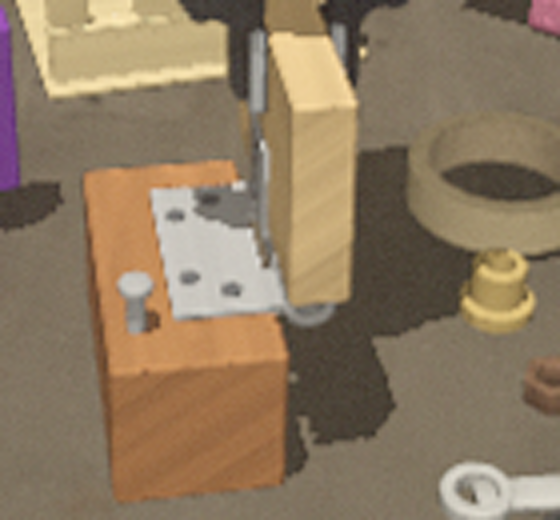

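Run:
```python
from h import *
ax=np.array([.4911,.1294,.072]); a=np.radians(10.45); J=np.array([[np.cos(a),-np.sin(a),0],[np.sin(a),np.cos(a),0],[0,0,1]])
for n in('side','wrist'):
    c=cam(n); P=(c['P']-ax)@J; im=c['image'].astype(int); d=im[...,0]-im[...,2]
    m=(d>40)&(abs(P[...,0])<.022)&(abs(P[...,1]-.065)<.003)&(P[...,2]>.02)&(P[...,2]<.105); p=P[m]
    for lo in np.arange(.02,.105,.017):
        s=p[(p[:,2]>=lo)&(p[:,2]<lo+.017)]
        if len(s)>20: e=np.percentile(s[:,0],[1.5,98.5])*1e3; print(n,lo.round(3),len(s),e.round(1),'mid',e.mean().round(2),'y',np.median(s[:,1]).round(4))
    if n=='side':
        # bottom edge of end face, and +y knuckle pixels (z profile)
        print('bottom z',np.percentile(P[(d>40)&(abs(P[...,0])<.009)&(abs(P[...,1]-.065)<.003)][:,2],[0.5,2]).round(4))
        k=(d<30)&(abs(P[...,1]-.044)<.004)&(abs(P[...,0])<.013)&(abs(P[...,2])<.0125); print('knu end',k.sum(),[np.percentile(P[k][:,i],[2,50,98]).round(4).tolist() for i in (0,2)])
s=env.get_state(); print(s['clock'],s['wrist_force'].round(2),s['ft_torque'].round(3))
```

```text
side 0.02 132 [-10.   12.9] mid 1.42 y 0.065
side 0.037 148 [-9.8 13.3] mid 1.73 y 0.0649
side 0.054 143 [-9.  13.7] mid 2.35 y 0.065
side 0.071 159 [-9.5 14.2] mid 2.34 y 0.065
side 0.088 159 [-8.9 13.8] mid 2.48 y 0.065
bottom z [0.0205 0.0216]
knu end 48 [[-0.008, 0.0026, 0.0117], [-0.0078, -0.0024, 0.0056]]
wrist 0.02 88 [-9.5 11.1] mid 0.83 y 0.0651
wrist 0.037 131 [-9.6 11.6] mid 1.01 y 0.0651
wrist 0.054 170 [-9.4 11.7] mid 1.16 y 0.0651
wrist 0.071 213 [-9.2 12.1] mid 1.44 y 0.065
wrist 0.088 384 [-8.9 12.2] mid 1.67 y 0.065
7.45 [-0.3   1.13 -2.17] [ 0.031 -0.039  0.045]
```

View pics/t4.png

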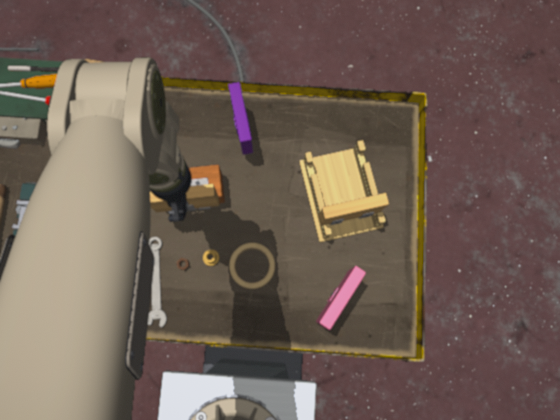

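Strip at the jamb: end face y = 65 mm, tilt about 0.015 rad, knuckle about +0.5 mm in x and slightly high. The twin strip is still in the rack at (354,206). I'll make a small trim.

```bash
python3 -m inch '[[[0,-0.0003,0.0002],0],[[0,-0.0006,0.0004],0],[[0,-0.0006,0.0004],0],[[0,-0.0006,0.0004],0],[[0,-0.0006,0.0004],0]]' >/dev/null
python3 go.py .4912 .1296 .1415 10.45
python3 - <<'E'
from h import *
import pickle,time
c=cam('side'); d=pickle.load(open('side0.pkl','rb'))
for nm,(x,y,w,h) in dict(tape=(318,212,56,45),bush=(332,250,25,25),nut=(348,276,22,20)).items():
    print(nm,cv2.phaseCorrelate(*[cv2.cvtColor(k['image'][y:y+h,x:x+w],7).astype(np.float64) for k in(d,c)]))
s=env.get_state(); print(s['clock'],s['wrist_force'].round(2),abs(s['qvel']).max())
E
```

```text
clock 7.8667 tcp [0.4912 0.1295 0.1415] yaw 10.36 shift [0.0001 0.     0.    ] spin -0.09 F [ 0.44 -0.09 -4.13] gap 0.0234 j6 1.48 tilt [-0.0149  0.0076]
tape ((0.27571000180762084, 0.6250660911141104), 0.3910162295430519)
bush ((0.013407002262201928, 0.6362801121530701), 0.524968620619654)
nut ((-0.08321647597234438, -0.0686575065788908), 0.9002576433092344)
7.9167 [-0.11  0.13 -3.59] 0.002417453947535845
```

```bash
python3 -c "
from workcell import env; print(env.hand_in())"; python3 go.py .4912 .1296 .1415 10.45
```

```text
the job is handed in; nothing more can be done
None
the job is handed in; nothing more can be done
```

I lifted the single-knuckle strip out of the far rack slot and lowered it between the jamb knuckles. I handed the job in at about 7.9 s with the strip still held there in the gripper; no verdict was reported.

**Choice of strip:** the wrist view showed one middle strap on the far strip and two on the near one, so the far one was taken.

**Last checks:**

| Check | Result |
|---|---|
| Hole axis in x | About 0.5–0.7 mm off before a final 0.5 mm trim |
| Hole axis in z | Within about 1 mm by the wrist camera and the arm reading |
| Centring in the gap | Within about 1 mm |
| Direction of the hole axis | Within about 0.1° of the jamb's |
| Tilt of the strip | About 0.015 rad |
| Wrist force | 2.2–4.1 N downward in the last readings, about the strip's weight plus noise, with no sign of contact with the block |
| Joint speeds | Close to zero |

I didn't measure the strip again with the cameras after the trim; the arm's reading showed it moved as intended.

**Disagreements:**
- The side camera put the strip's x about 0.6 mm farther over than the wrist camera, and put its underside up to 3.5 mm higher than expected. The side camera is coarse there, so I went by the wrist camera and the arm reading.
- The image check for the tape and bush matched only weakly because the arm's shadow fell across them. It still showed shifts of less than one pixel.

The last top view, taken just before the trim, shows the twin strip still in its slot.

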